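Load a pile of battery packs under the lip of a charging tray

ROBOT

A 6-joint arm with a two-finger parallel gripper is mounted at the origin on the work surface. World frame = base frame: x ahead of the robot, y to its left, z up, the work surface at z = 0. Lengths are in mm, angles in rad, forces in N, time in s.
With the tool pointing down it reaches from about 200 to 875 mm from the base axis. Payload 3.4 kg.
Tool frame: the origin (TCP) lies between the finger pads; the fingertips stand 17 mm ahead of it and the grasp point (between the pads) lies 2 mm behind it (ctrl.tip_reach is the z of the fingertips in the tool frame, in mm); z points along the fingers, y is the direction in which the jaws open and shut (so a half turn about z gives the same grasp; the last joint's range is limited). The gripper opens to 94 mm and grips with 3 to 60 N. Pads are 16 mm wide; open, the fingers measure 119 mm over their backs; the gripper's body (75 mm by 177 mm) begins 78 mm behind the grasp point.
Start: joints at [0.992, 0.276, 1.505, -0, 1.361, -0.121], TCP at [254.158, 515.817, 222.493] pointing down, gripper open.
Joint ranges: [-2.89, 2.89], [-0.75, 2.08], [0.22, 2.7], [-1.18, 4.32], [0.11, 2.71], [-2.7, 2.7]. Speed limits (rad/s): [2.57, 2.57, 3.14, 3.14, 3.14, 3.14].

INTERFACE

Orientations are given as a unit quaternion [x, y, z, w].
In Python, from bench import get_state, grab_frame, order, ctrl gives the robot as it stands.
- The arm moves only by the tool arm_command, never from a script. Its argument "commands" is a list of rows, each a list of 6 numbers: the shift along the tool's x, y, z in m, then the turn, a rotation vector about the tool's x, y, z in degrees. A call has exactly 10 rows; each row is the pose to reach, as a shift and turn from the pose commanded when the call began, along the tool's axes at that moment; what a row does not reach only later rows make up. A row lasts 1/12 s, in which the tool goes at most 41.7 mm and 7.16 degrees, less where a joint would pass 70% of its speed; a pose out of reach is approached as far as the arm can. A call with a gripper value outside its range is refused whole. "jaw" is the finger opening in m, from 0 to 0.094, set as the call begins (left out, the last holds). The fingers move at their own pace and stop on an object; "newtons" is the grip in N (left out, the last holds). Time passes only in rows, so rows that repeat a pose let the fingers close, or fill a call up. It gives the time, the measured TCP pose, the force and the opening at its end, in the units of the state.
- get_state(): the state, without advancing time (a new reading comes with each control period).
- grab_frame(name): name is "scene" or "top"; returns a dict with "color" (480x640x3 uint8, red, green, blue), "fx", "fy", "cx", "cy" (pixels), "world_to_cam" (4x4, takes a point from world to camera coordinates). Camera axes: x right, y up, looking along -z (the intrinsics and any distortion apply to the point x, -y, -z); pixel columns grow to the right and rows downward; lengths in mm; the calibration is good to about 2 mm. A picture is of the moment at which its call begins. There is no depth.
- order.job_done(): hands the job in, once; it reports no verdict.
The state is a dict: "time": time; "qpos": joint angles; "qvel": joint speeds; "effort": joint torques, N m; "position": TCP position; "eef_rot": TCP orientation; "wrist_force": force on the tool from outside, world axes, zero at the start; "ft_torque": the same for the moment, N m; "opening": opening from 0.0 (shut) to 1.0 (fully open).
Only numpy, scipy, OpenCV 4.12 (cv2) and the standard library are available. Lean on these libraries where they do the work, as an engineer would, in place of code of your own. Each camera call takes 0.05 s, during which the arm holds its last target.

TASK

Take the aluminium bar off the charging tray and lay it flat on the blue mat. Then lift the three battery packs together as one pile and load them into the tray, red ends tucked under the orange lip, by tilting the pile in red end first along the lip's wall and letting the other end down, so that all three lie flat and fully home. Handle the packs gently, neither squeezing them nor pressing them hard against the tray, and leave the bottle, meter and spool where they are.

Things in the scene. Friction and masses are not known exactly. Their poses are not given: they have to be found in the camera images.
- pack1: battery pack, bottom of a flat pile of three, edges aligned to about 1 mm, red ends the same way. Rigid slab 130 long (x) x 58.5 wide (y; bottom 58.5, others 58) x 10 thick, about 120 g, grey, last 18 mm at -x red. Origin: centre of underside, z up. Delicate: grip the pile with 12 to 20 N, low enough to hold the bottom one; over 30 N, or 40 N against the tray, harms it
- pack2: battery pack, middle of a flat pile of three, edges aligned to about 1 mm, red ends the same way. Rigid slab 130 long (x) x 58 wide (y; bottom 58.5, others 58) x 10 thick, about 120 g, grey, last 18 mm at -x red. Origin: centre of underside, z up. Delicate: grip the pile with 12 to 20 N, low enough to hold the bottom one; over 30 N, or 40 N against the tray, harms it
- pack3: battery pack, top of a flat pile of three, edges aligned to about 1 mm, red ends the same way. Rigid slab 130 long (x) x 58 wide (y; bottom 58.5, others 58) x 10 thick, about 120 g, grey, last 18 mm at -x red. Origin: centre of underside, z up. Delicate: grip the pile with 12 to 20 N, low enough to hold the bottom one; over 30 N, or 40 N against the tray, harms it
- pack1_red (a point): middle of the red end face of pack 1: at (-65, 0, 5) mm in the pack's frame
- pack2_red (a point): middle of the red end face of pack 2: at (-65, 0, 5) mm in the pack's frame
- pack3_red (a point): middle of the red end face of pack 3: at (-65, 0, 5) mm in the pack's frame
- tray: charging tray fixed to the bench, black base, white rigid walls 4 thick, 144 long (x) x 71 wide (y). Origin: centre of its underside on the bench, z up; all heights are from the bench. Inside: x -68 to 68, y -31.5 to 31.5, floor 10 high. A loaded pile lies at x = 0 within 3, y = 0 within 2.5, undersides at 10, 20 and 30, red ends at the tray's -x
- tray_lip (a point): middle of the orange lip's inner edge, underside: at (-58, 0, 45) mm in the tray. The -x end wall is 49 high and its full-width lip overhangs inwards 10 mm (x -68 to -58, underside 45, top 49), so the pile cannot go in level from above
- tray_entry (a point): middle of the inner top edge of the low +x end wall: at (68, 0, 22) mm in the tray; this wall is 22 high
- tray_gap (a point): point on the tray floor midway along the openings in the side walls: at (7, 0, 10) mm in the tray. Side walls are 40 high (flush with the top of a loaded pile) but stand only at x -72 to -30 and 44 to 72. Between them both sides are open and the base is only 50 wide, so fingers holding the pile by its long sides have room there down to the bench
- bar: loose flat aluminium bar 160 long (its x) x 28 wide (y) x 10 thick (z), 100 g; origin: centre of its underside. It starts lying flat across both side walls of the tray, 40 mm above the bench, near the low +x end (its centre 48 to 53 mm from the tray's origin along the tray's x), and blocks the tray
- mat: blue mat fixed on the bench, 220 (its x) x 150 (y) x 3 thick; origin: centre of its underside. Starts empty
- bottle: bystander, leave alone: white plastic bottle with red cap, upright, 54 in diameter, 115 high; origin: centre of its underside
- meter: bystander, leave alone: yellow hand meter lying on its back, 140 (x) x 72 (y) x 35 high; origin: centre of its underside
- spool: bystander, leave alone: orange spool standing on its flange, 66 in diameter, 50 high; origin: centre of its underside
Not all that is in view belongs to the job. Leave any green or turquoise look-alike of the pack3 alone.

How it is judged:
By the outcome, as a careful person would: the job done as asked, in the order asked, and still so for the second after the job is handed in, with the robot touching nothing.
It also fails if it takes over 70 s, if anything falls off the work surface, if the arm or the gripper's body presses on something with over 40 N, if the wrist force passes 120 N, or if a joint passes its speed limit or range.

## Working session

There is one attempt and no reset: what is moved stays moved. The work goes in short steps, Python scripts to look and compute and a tool call to move; the robot and the scene stay as the last step left them, time stands still between calls to the robot, and variables do not carry over. Pictures are saved under pics/ and viewed, and the job is handed in when it is done.

Besides the shell and the picture viewer there is one more tool, called after "Call:" in YAML: its name, and indented under it one key for each argument. arm_command: Moves the arm, as the interface text tells. Its arguments: {"type":"object","properties":{"commands":{"type":"array","items":{"type":"array","items":{"type":"number"}}},"jaw":{"type":"number"},"newtons":{"type":"number"}},"required":["commands"]}

```bash
mkdir -p pics; ls; python3 - <<'E'
from bench import get_state, grab_frame, order, ctrl
import cv2,numpy as np
print(get_state()); print(ctrl.tip_reach)
for n in("scene","top"):
    f=grab_frame(n); cv2.imwrite(f"pics/{n}0.png",f["color"][:,:,::-1]); print(n,{k:v for k,v in f.items() if k!="color"})
E
```

```text
pics
{'time': 0.0, 'qpos': array([ 9.91992149e-01,  2.76549932e-01,  1.50611311e+00,  1.71697500e-05,
        1.36067483e+00, -1.21014660e-01]), 'qvel': array([ 0.0006324 ,  0.0002587 , -0.00050062,  0.00178506,  0.00075148,
       -0.00014479]), 'effort': array([ 7.79228594e-04, -4.04577613e+01, -2.37227547e+01,  7.03904754e-02,
        3.44328547e-02, -1.60460554e-04]), 'position': array([253.8463136 , 515.34448454, 221.63838292]), 'eef_rot': array([ 2.26902913e-01,  9.73916992e-01, -8.16856347e-04, -3.07027972e-04]), 'wrist_force': array([ 0.02715012,  0.74307061, -0.281199  ]), 'ft_torque': array([-0.00178356,  0.00644468,  0.05047808]), 'opening': 1.0027375830204779}
17.0
scene {'fx': 488.839882955793, 'fy': 488.839882955793, 'cx': 321.7421713575748, 'cy': 233.53644162090023, 'world_to_cam': array([[-5.52753626e-01,  8.33029111e-01,  2.29331622e-02,
         3.58089203e+02],
       [-4.51088284e-01, -3.22230579e-01,  8.32278087e-01,
         1.87378499e+02],
       [ 7.00701641e-01,  4.49699850e-01,  5.53883793e-01,
        -1.40831538e+03],
       [ 0.00000000e+00,  0.00000000e+00,  0.00000000e+00,
         1.00000000e+00]])}
top {'fx': 465.44596267485423, 'fy': 465.44596267485423, 'cx': 311.5762468858395, 'cy': 240.68734432179647, 'world_to_cam': array([[-2.09882128e-02, -9.99553284e-01, -2.12773980e-02,
        -2.55848411e+01],
       [ 9.87169987e-01, -2.40882339e-02,  1.57845408e-01,
        -5.73242026e+02],
       [-1.58287431e-01, -1.76915157e-02,  9.87234572e-01,
        -7.97906222e+02],
       [ 0.00000000e+00,  0.00000000e+00,  0.00000000e+00,
         1.00000000e+00]])}
```

View pics/scene0.png

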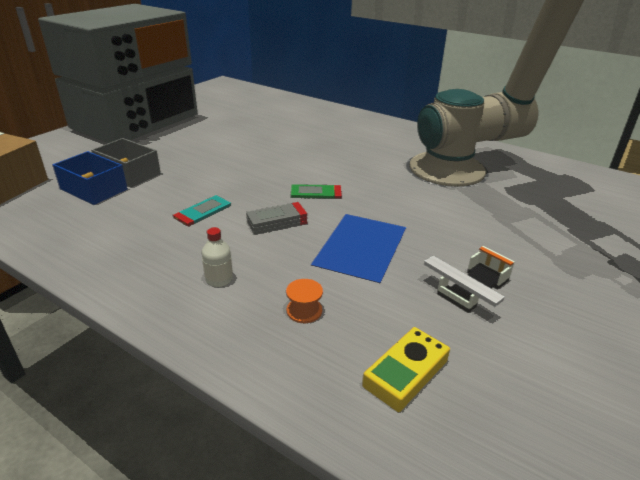

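View pics/top0.png

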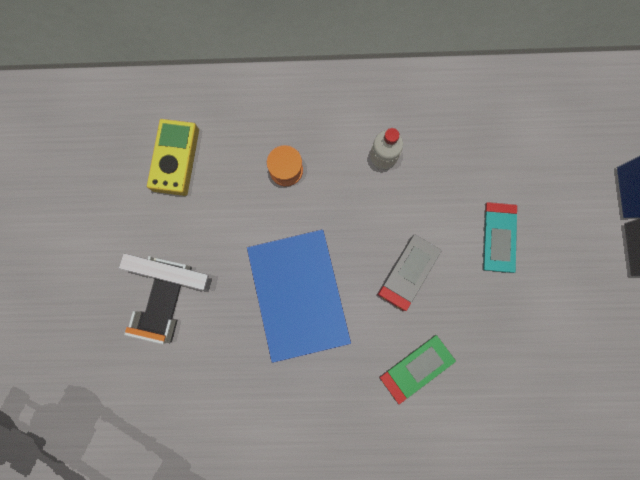

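The top view shows four candidates or neighbours:
- **Grey pile:** a three-layer pile with a red end at (395,298).
- **Green look-alike:** at (418,369).
- **Turquoise look-alike:** at (501,238).
- **Tray:** at (155,305), with the bar across it at (165,272).

The grey pile fits the description because it is grey and three layers thick. I'll confirm with enlarged crops.

```bash
python3 - <<'E'
import cv2,numpy as np
t=cv2.imread("pics/top0.png"); s=cv2.imread("pics/scene0.png")
def crop(im,x0,y0,w,h,W,H): return cv2.resize(im[y0:y0+h,x0:x0+w],(W,H),interpolation=cv2.INTER_CUBIC)
a=np.hstack([crop(t,365,225,90,90,400,400),crop(t,110,250,110,110,400,400)])
cv2.imwrite("pics/crop1.png",a)
cv2.imwrite("pics/crop2.png",np.hstack([crop(s,235,180,90,70,400,311),crop(s,415,235,100,78,400,311)]))
E
```

```text
(no output)
```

View pics/crop1.png

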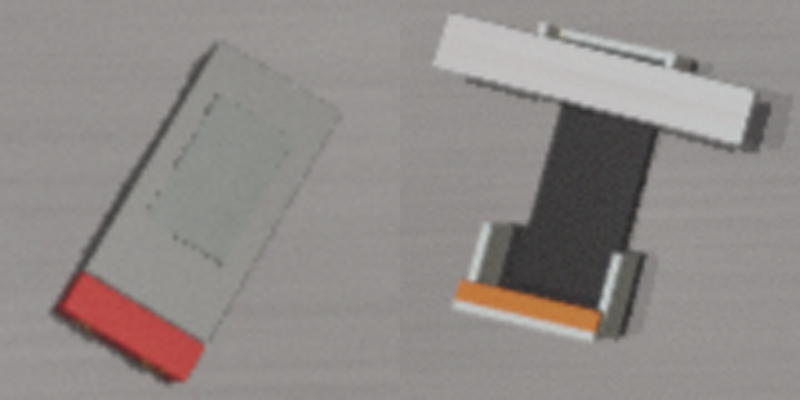

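View pics/crop2.png

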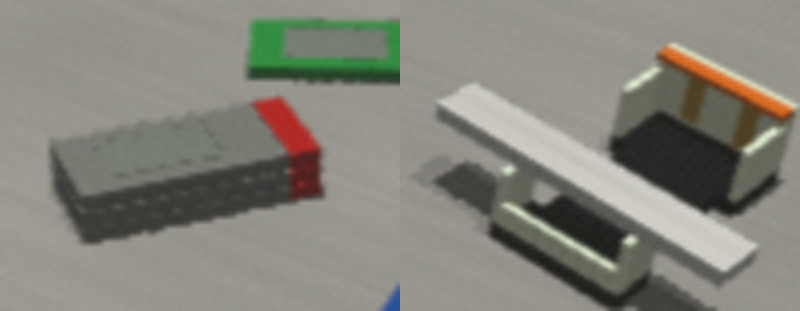

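The crops confirm it. The pile is the three-layer grey block, with its red end at lower left in the top view. The tray's orange lip is at about (255,338) in image pixels, and the bar lies over the far end. Next I'll fit poses from corners in both views.

```bash
cat > h.py <<'E'
import numpy as np, cv2
from scipy.optimize import least_squares
from scipy.spatial.transform import Rotation as R
from bench import get_state, grab_frame, ctrl
def proj(f,P):
    P=np.atleast_2d(P); M=f["world_to_cam"]; c=P@M[:3,:3].T+M[:3,3]
    return np.c_[f["cx"]+f["fx"]*c[:,0]/-c[:,2], f["cy"]-f["fy"]*c[:,1]/-c[:,2]]
def world(pose,L):
    x,y,a=pose; L=np.atleast_2d(np.array(L,float)); c,s=np.cos(a),np.sin(a)
    return np.c_[x+c*L[:,0]-s*L[:,1], y+s*L[:,0]+c*L[:,1], L[:,2]]
def fit(obs,p0): # obs: list of (frame, local pts, pixels)
    fun=lambda p: np.concatenate([(proj(f,world(p,L))-px).ravel() for f,L,px in obs])
    r=least_squares(fun,p0,x_scale=[100,100,1]); return r.x, fun(r.x).reshape(-1,2)
def unproj(f,px,z):
    M=f["world_to_cam"]; d=np.array([(px[0]-f["cx"])/f["fx"],-(px[1]-f["cy"])/f["fy"],-1.])
    d=M[:3,:3].T@d; o=-M[:3,:3].T@M[:3,3]; return o+d*(z-o[2])/d[2]
def overlay(f,polys,path,box,W=800):
    x0,y0,w,h=box; s=W/w; im=cv2.resize(f["color"][y0:y0+h,x0:x0+w,::-1],None,fx=s,fy=s,interpolation=cv2.INTER_CUBIC)
    for P in polys:
        q=(proj(f,P)-[x0,y0]+.5)*s-.5
        cv2.polylines(im,[np.round(q).astype(int)],True,(255,0,255),1,cv2.LINE_AA)
    cv2.imwrite(path,im)
def rect(x0,x1,y0,y1,z): return [[x1,y1,z],[x1,y0,z],[x0,y0,z],[x0,y1,z]]
def move(target,axis_z,jaw):
    """shift (tool axes) and rotvec deg from measured pose to target TCP; tool z=axis_z, tool y ~ jaw"""
    s=get_state(); R0=R.from_quat(s["eef_rot"]); z=np.array(axis_z,float);z/=np.linalg.norm(z)
    y=np.array(jaw,float); y-=z*(y@z); y/=np.linalg.norm(y)
    if y@R0.as_matrix()[:,1]<-0.999: y=-y
    R1=R.from_matrix(np.c_[np.cross(y,z),y,z])
    d=R0.inv().apply(np.array(target)-s["position"])
    rv=(R0.inv()*R1).as_rotvec(degrees=True)
    print("shift m",np.round(d/1000,4),"turn",np.round(rv,2),"t",round(s["time"],2),"F",np.round(s["wrist_force"],1),"op",round(s["opening"]*94,1),"q",np.round(s["qpos"],2),"pos",np.round(s["position"],1))
    return d,rv
E
cat > fit0.py <<'E'
from h import *
T=grab_frame("top");S=grab_frame("scene")
k=lambda L,x0,y0,s:[[x0+(u+.5)/s-.5,y0+(v+.5)/s-.5] for u,v in L]
pt=k([(219,42),(342,114),(186,380),(62,303)],365,225,4.444)
ps=k([(50,142),(80,197),(322,150),(282,98)],235,180,4.444)
P=rect(-65,65,-29,29,30)
# order in top: +x left(+y) , +x -y, -x -y, -x +y
# scene: +x,?: scene right = +y: left col=... solve by trial
tr=np.radians(-30)
def go(name,p0,obs):
    for lab,o in (("top",obs[:1]),("scene",obs[1:]),("both",obs)):
        if not o: continue
        p,r=fit(o,p0); print(name,lab,np.round(p[:2],1),round(np.degrees(p[2]),2),"rms",np.sqrt((r**2).mean()).round(2))
    return p
c=unproj(T,(410,272),30); print(c)
print(proj(S,world((c[0],c[1],tr),P)),ps)
pile=go("pile",(c[0],c[1],tr),[(T,P,pt),(S,[P[1],P[0],P[3],P[2]],ps)])
c=unproj(T,(155,305),30)
L=rect(-58,-58,-35.5,35.5,49)[:2]+rect(-72,-72,-35.5,35.5,49)[:2]
lt=k([(460,281),(603,312),(452,308),(592,340)],110,250,3.636)
tray=go("tray",(c[0],c[1],np.radians(-13)),[(T,L,lt)])
bt=k([(447,14),(755,92),(742,145),(432,66)],110,250,3.636)
c=unproj(T,(165,272),50)
B=rect(-14,14,-80,80,50)
bar=go("bar(tray-like axes)",(c[0],c[1],np.radians(-13)),[(T,B,bt)])
c,s=np.cos(tray[2]),np.sin(tray[2]);d=bar[:2]-tray[:2];print("bar in tray",c*d[0]+s*d[1],-s*d[0]+c*d[1])
mt=[(248,246),(323.5,231),(350,345),(272,361)]
c=unproj(T,(299,296),3)
mat=go("mat",(c[0],c[1],np.radians(12)),[(T,rect(-110,110,-75,75,3),mt)])
np.savez("p0.npz",pile=pile,tray=tray,bar=bar,mat=mat)
TP=[world(tray,rect(-68,-58,-35.5,35.5,49)),world(tray,rect(-72,-30,-35.5,-31.5,40)),world(tray,rect(-72,-30,31.5,35.5,40)),world(tray,rect(44,72,-35.5,-31.5,40)),world(tray,rect(44,72,31.5,35.5,40)),world(tray,rect(68,72,-35.5,35.5,22)),world(bar,B)]
PP=[world(pile,P),world(pile,rect(-65,65,-29.25,29.25,0))]
overlay(T,TP,"pics/o1.png",(110,250,110,82)); overlay(T,PP,"pics/o2.png",(365,225,100,92))
overlay(S,TP,"pics/o3.png",(415,235,105,78)); overlay(S,PP+[world(mat,rect(-110,110,-75,75,3))],"pics/o4.png",(235,180,180,110))
a=[cv2.resize(cv2.imread(f"pics/o{i}.png"),(400,300)) for i in (1,2,3,4)]
cv2.imwrite("pics/oo.png",np.vstack([np.hstack(a[:2]),np.hstack(a[2:])]))
E
python3 fit0.py
```

```text
[ 512.99538946 -215.91286569   30.        ]
[[254.07221118 224.07571541]
 [245.44432696 211.72989717]
 [297.05857086 200.2430736 ]
 [307.26342951 211.61253024]] [[245.86363636363637, 211.56570657065706], [252.6143114311431, 223.94194419441945], [307.0697569756976, 213.36588658865887], [298.06885688568855, 201.66471647164715]]
pile top [ 513.9 -216.4] -33.17 rms 0.56
pile scene [ 515.7 -214.1] -33.47 rms 0.19
pile both [ 514.1 -216. ] -33.23 rms 0.52
tray top [470.4  49.6] -13.61 rms 0.38
tray both [470.4  49.6] -13.61 rms 0.38
bar(tray-like axes) top [518.   31.8] -15.53 rms 0.57
bar(tray-like axes) both [518.   31.8] -15.53 rms 0.57
bar in tray 50.48480103996648 -6.0568731268205696
mat top [477.9 -10.6] 11.1 rms 0.99
mat both [477.9 -10.6] 11.1 rms 0.99
```

View pics/oo.png

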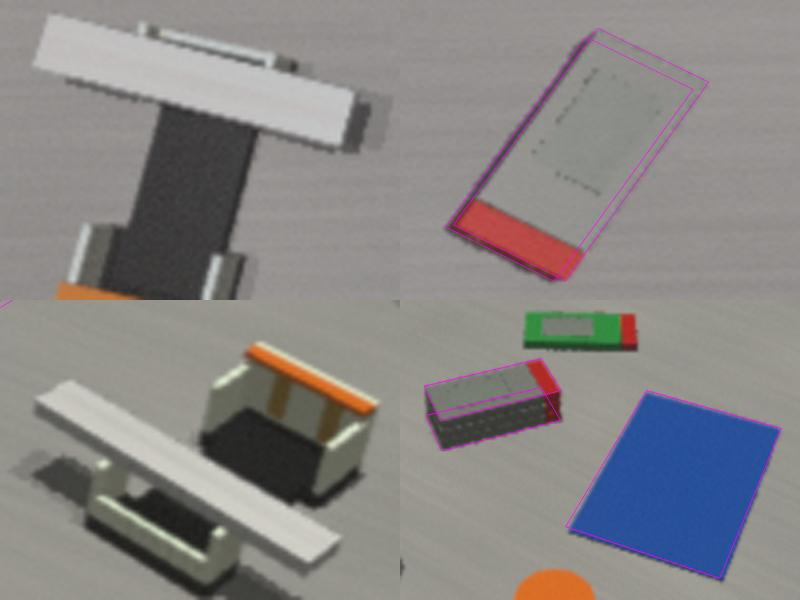

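The tray and bar corners still carry the 400 px offset of the right-hand panel, so I'll fix that.

```bash
sed -i 's/lt=k(\[(460,281),(603,312),(452,308),(592,340)\]/lt=k([(60,281),(203,312),(52,308),(192,340)]/; s/bt=k(\[(447,14),(755,92),(742,145),(432,66)\]/bt=k([(47,14),(355,92),(342,145),(32,66)]/' fit0.py
sed -i 's/(110,250,110,82)/(115,250,110,110)/; s/cv2.resize(cv2.imread(f"pics\/o{i}.png"),(400,300))/cv2.resize(cv2.imread(f"pics\/o{i}.png"),(400,300))/' fit0.py
python3 fit0.py
```

```text
[ 512.99538946 -215.91286569   30.        ]
[[254.07221118 224.07571541]
 [245.44432696 211.72989717]
 [297.05857086 200.2430736 ]
 [307.26342951 211.61253024]] [[245.86363636363637, 211.56570657065706], [252.6143114311431, 223.94194419441945], [307.0697569756976, 213.36588658865887], [298.06885688568855, 201.66471647164715]]
pile top [ 513.9 -216.4] -33.17 rms 0.56
pile scene [ 515.7 -214.1] -33.47 rms 0.19
pile both [ 514.1 -216. ] -33.23 rms 0.52
tray top [474.4 244. ] -13.37 rms 0.29
tray both [474.4 244. ] -13.37 rms 0.29
bar(tray-like axes) top [522.5 229.6] -15.26 rms 0.35
bar(tray-like axes) both [522.5 229.6] -15.26 rms 0.35
bar in tray 50.21575108019479 -2.869529614692727
mat top [477.9 -10.6] 11.1 rms 0.99
mat both [477.9 -10.6] 11.1 rms 0.99
```

View pics/oo.png

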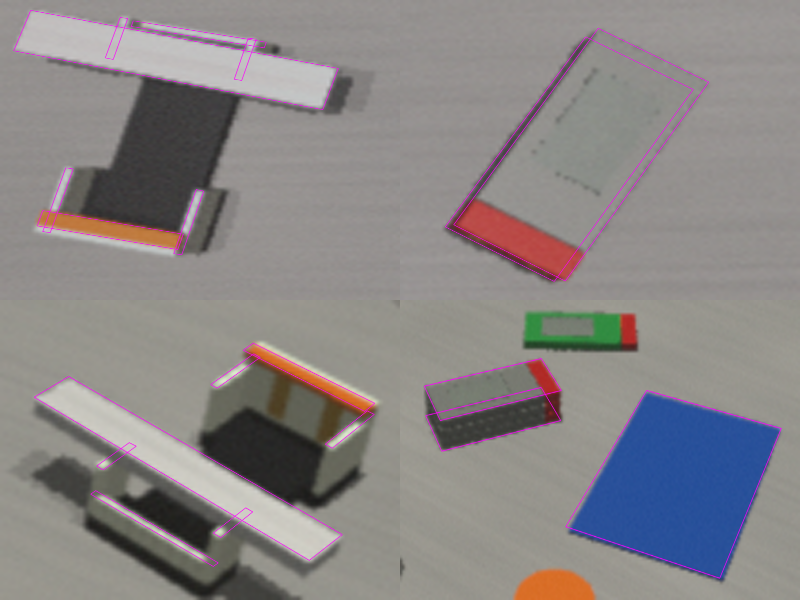

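Fits agree in both views: the bar is 50 mm along the tray's x, as expected. Moving to the bar.

```bash
python3 -c "
from h import *
a=np.radians(164.74);move((522.5,229.6,130),(0,0,-1),(np.cos(a),np.sin(a),0))
a=np.radians(-15.26);move((522.5,229.6,130),(0,0,-1),(np.cos(a),np.sin(a),0))"
```

```text
shift m [-0.3672 -0.1379  0.0923] turn [-2.0000e-02 -3.0000e-02 -1.0097e+02] t 0.3 F [-0.9 -0.5  0.2] op 93.9 q [ 0.99  0.28  1.51 -0.    1.36 -0.12] pos [254.1 515.7 222.2]
shift m [-0.3672 -0.1379  0.0923] turn [-3.000e-02  2.000e-02  7.903e+01] t 0.3 F [-0.9 -0.5  0.2] op 93.9 q [ 0.99  0.28  1.51 -0.    1.36 -0.12] pos [254.1 515.7 222.2]
```

Call:
arm_command:
  commands:
    - [-0.03,-0.011,0,0,0,6]
    - [-0.07,-0.026,0.01,0,0,13]
    - [-0.11,-0.041,0.02,0,0,20]
    - [-0.15,-0.056,0.03,0,0,27]
    - [-0.19,-0.071,0.04,0,0,34]
    - [-0.23,-0.086,0.05,0,0,41]
    - [-0.27,-0.101,0.06,0,0,48]
    - [-0.31,-0.116,0.07,0,0,55]
    - [-0.345,-0.13,0.08,0,0,62]
    - [-0.3672,-0.1379,0.0923,0,0,69]
  jaw: 0.06
  newtons: 20

```text
time: 1.13
position: [524.9, 228.0, 130.7]
eef_rot: [0.741, 0.672, 0.001, 0.001]
wrist_force: [1.1, 0.5, -0.3]
opening: 0.642
```

Call:
arm_command:
  commands:
    - [0,0,0,0,0,6]
    - [0,0,0,0,0,10]
    - [0,0,0.01,0,0,10]
    - [0,0,0.025,0,0,10]
    - [0,0,0.04,0,0,10]
    - [0,0,0.05,0,0,10]
    - [0,0,0.05,0,0,10]
    - [0,0,0.05,0,0,10]
    - [0,0,0.05,0,0,10]
    - [0,0,0.05,0,0,10]

```text
time: 1.97
position: [523.2, 230.2, 81.0]
eef_rot: [0.794, 0.607, 0.001, 0.0]
wrist_force: [0.2, -1.0, -0.1]
opening: 0.636
```

```bash
python3 -c "
from h import *
a=np.radians(-15.26);move((522.5,229.6,50),(0,0,-1),(np.cos(a),np.sin(a),0))
f=grab_frame('top');overlay(f,[],'pics/a1.png',(90,220,150,112));f=grab_frame('scene');overlay(f,[],'pics/a2.png',(390,200,150,112))
cv2.imwrite('pics/a.png',np.hstack([cv2.resize(cv2.imread(p),(400,300)) for p in('pics/a1.png','pics/a2.png')]))"
```

```text
shift m [-0.0008 -0.0006  0.031 ] turn [ 0.09 -0.06  0.07] t 1.97 F [ 0.2 -1.  -0.1] op 59.8 q [0.29 0.38 1.72 0.   1.03 0.56] pos [523.2 230.2  81. ]
```

View pics/a.png

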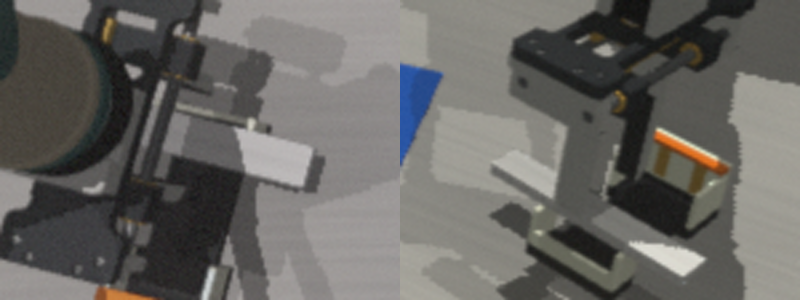

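The fingers straddle the bar at its middle. Descending and closing.

Call:
arm_command:
  commands:
    - [-0.001,-0.0006,0.012,0,0,0]
    - [-0.001,-0.0006,0.024,0,0,0]
    - [-0.001,-0.0006,0.031,0,0,0]
    - [-0.001,-0.0006,0.031,0,0,0]
    - [-0.001,-0.0006,0.031,0,0,0]
    - [-0.001,-0.0006,0.031,0,0,0]
    - [-0.001,-0.0006,0.031,0,0,0]
    - [-0.001,-0.0006,0.031,0,0,0]
    - [-0.001,-0.0006,0.031,0,0,0]
    - [-0.001,-0.0006,0.031,0,0,0]

```text
time: 2.9
position: [521.9, 229.1, 49.5]
eef_rot: [0.795, 0.607, 0.0, 0.0]
wrist_force: [0.9, -0.1, 0.1]
opening: 0.636
```

Call:
arm_command:
  commands:
    - [0,0,0,0,0,0]
    - [0,0,0,0,0,0]
    - [0,0,0,0,0,0]
    - [0,0,0,0,0,0]
    - [0,0,0,0,0,0]
    - [0,0,0,0,0,0]
    - [0,0,0,0,0,0]
    - [0,0,0,0,0,0]
    - [0,0,0,0,0,0]
    - [0,0,0,0,0,0]
  jaw: 0.01
  newtons: 20

```text
time: 3.73
position: [521.9, 229.0, 49.2]
eef_rot: [0.795, 0.607, 0.0, 0.0]
wrist_force: [0.1, 0.3, -0.3]
opening: 0.299
```

Call:
arm_command:
  commands:
    - [0,0,-0.01,0,0,0]
    - [0,0,-0.02,0,0,0]
    - [0,0,-0.04,0,0,0]
    - [0,0,-0.06,0,0,0]
    - [0,0,-0.08,0,0,0]
    - [0,0,-0.09,0,0,0]
    - [0,0,-0.09,0,0,0]
    - [0,0,-0.09,0,0,0]
    - [0,0,-0.09,0,0,0]
    - [0,0,-0.09,0,0,0]

```text
time: 4.57
position: [520.8, 228.7, 137.9]
eef_rot: [0.795, 0.607, -0.001, -0.001]
wrist_force: [-0.4, 0.9, -1.7]
opening: 0.297
```

```bash
python3 -c "
from h import *
a=np.radians(11.1-90);move((477.9,-10.6,120),(0,0,-1),(np.cos(a),np.sin(a),0))
f=grab_frame('scene');overlay(f,[],'pics/b.png',(360,130,180,135))"
```

```text
shift m [-0.2421  0.0216  0.0182] turn [-0.08  0.14 63.67] t 4.57 F [-0.4  0.9 -1.7] op 27.9 q [0.29 0.33 1.65 0.   1.17 0.56] pos [520.8 228.7 137.9]
```

View pics/b.png

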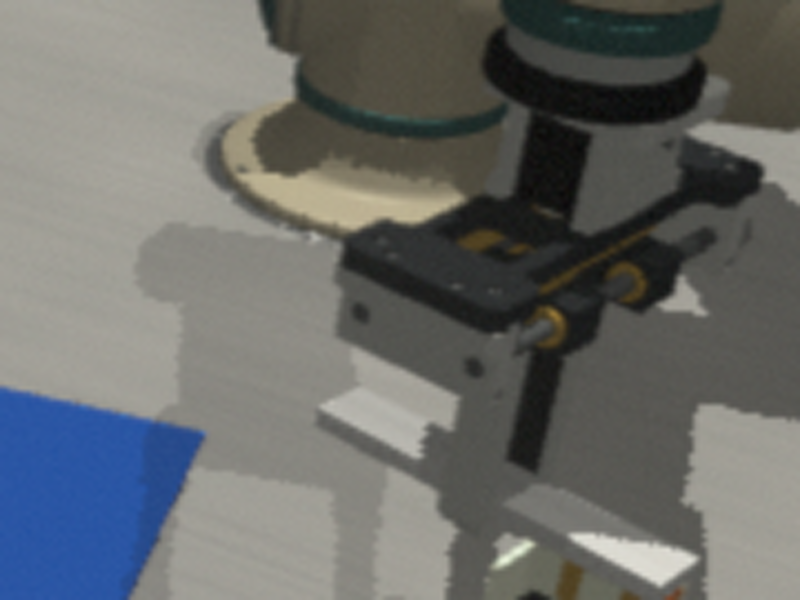

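The bar is held (opening 28 mm), but the fingertips reach 8 mm below it. I'll set it back on the walls and regrip higher so it can be laid down rather than dropped.

Call:
arm_command:
  commands:
    - [0,0,0.02,0,0,0]
    - [0,0,0.05,0,0,0]
    - [0,0,0.07,0,0,0]
    - [0,0,0.08,0,0,0]
    - [0,0,0.085,0,0,0]
    - [0,0,0.0885,0,0,0]
    - [0,0,0.0895,0,0,0]
    - [0,0,0.0895,0,0,0]
    - [0,0,0.0895,0,0,0]
    - [0,0,0.0895,0,0,0]

```text
time: 5.45
position: [522.5, 229.3, 50.7]
eef_rot: [0.795, 0.607, 0.001, 0.0]
wrist_force: [-0.4, -0.4, -0.1]
opening: 0.293
```

Call:
arm_command:
  commands:
    - [0,0,0,0,0,0]
    - [0,0,0,0,0,0]
    - [0,0,0,0,0,0]
    - [0,0,0,0,0,0]
    - [0,0,-0.003,0,0,0]
    - [0,0,-0.0065,0,0,0]
    - [0,0,-0.0065,0,0,0]
    - [0,0,-0.0065,0,0,0]
    - [0,0,-0.0065,0,0,0]
    - [0,0,-0.0065,0,0,0]
  jaw: 0.05

```text
time: 6.28
position: [521.6, 229.0, 56.1]
eef_rot: [0.795, 0.607, -0.0, -0.0]
wrist_force: [-1.1, -0.2, -0.3]
opening: 0.532
```

Call:
arm_command:
  commands:
    - [0,0,0,0,0,0]
    - [0,0,0,0,0,0]
    - [0,0,0,0,0,0]
    - [0,0,0,0,0,0]
    - [0,0,0,0,0,0]
    - [0,0,0,0,0,0]
    - [0,0,0,0,0,0]
    - [0,0,-0.01,0,0,0]
    - [0,0,-0.025,0,0,0]
    - [0,0,-0.04,0,0,0]
  jaw: 0.01
  newtons: 20

```text
time: 7.12
position: [521.3, 228.9, 96.7]
eef_rot: [0.795, 0.607, -0.001, -0.0]
wrist_force: [1.0, 0.7, -0.9]
opening: 0.295
```

```bash
python3 -c "
from h import *
a=np.radians(11.1-90);move((477.9,-10.6,90),(0,0,-1),(np.cos(a),np.sin(a),0))"
```

```text
shift m [-0.2425  0.0211  0.0068] turn [-4.000e-02  7.000e-02  6.367e+01] t 7.12 F [ 1.   0.7 -0.9] op 27.7 q [0.29 0.37 1.71 0.   1.07 0.56] pos [521.3 228.9  96.7]
```

Call:
arm_command:
  commands:
    - [-0.012,0.001,-0.01,0,0,5]
    - [-0.036,0.003,-0.015,0,0,12]
    - [-0.066,0.006,-0.015,0,0,19]
    - [-0.096,0.008,-0.015,0,0,26]
    - [-0.126,0.011,-0.015,0,0,33]
    - [-0.156,0.013,-0.015,0,0,40]
    - [-0.186,0.016,-0.015,0,0,47]
    - [-0.212,0.018,-0.01,0,0,54]
    - [-0.232,0.02,0,0,0,60]
    - [-0.2425,0.0211,0.0068,0,0,63.7]

```text
time: 7.95
position: [477.9, -12.7, 89.8]
eef_rot: [0.996, 0.093, 0.0, 0.0]
wrist_force: [-0.4, -0.7, -0.8]
opening: 0.298
```

Call:
arm_command:
  commands:
    - [0,0,0,0,0,0]
    - [0,0,0.01,0,0,0]
    - [0,0,0.025,0,0,0]
    - [0,0,0.04,0,0,0]
    - [0,0,0.05,0,0,0]
    - [0,0,0.055,0,0,0]
    - [0,0,0.055,0,0,0]
    - [0,0,0.055,0,0,0]
    - [0,0,0.055,0,0,0]
    - [0,0,0.055,0,0,0]

```text
time: 8.78
position: [479.2, -10.4, 35.2]
eef_rot: [0.995, 0.097, 0.001, 0.0]
wrist_force: [-0.2, -0.3, -0.7]
opening: 0.291
```

```bash
python3 -c "
from h import *
a=np.radians(11.1-90);move((477.9,-10.6,20.5),(0,0,-1),(np.cos(a),np.sin(a),0))
f=grab_frame('scene');overlay(f,[],'pics/c.png',(290,180,160,120))"
```

```text
shift m [-0.0013 -0.0001  0.0147] turn [ 0.03 -0.1   0.  ] t 8.78 F [-0.2 -0.3 -0.7] op 27.4 q [-0.17  0.32  1.98  0.    0.84  1.21] pos [479.2 -10.4  35.2]
```

View pics/c.png

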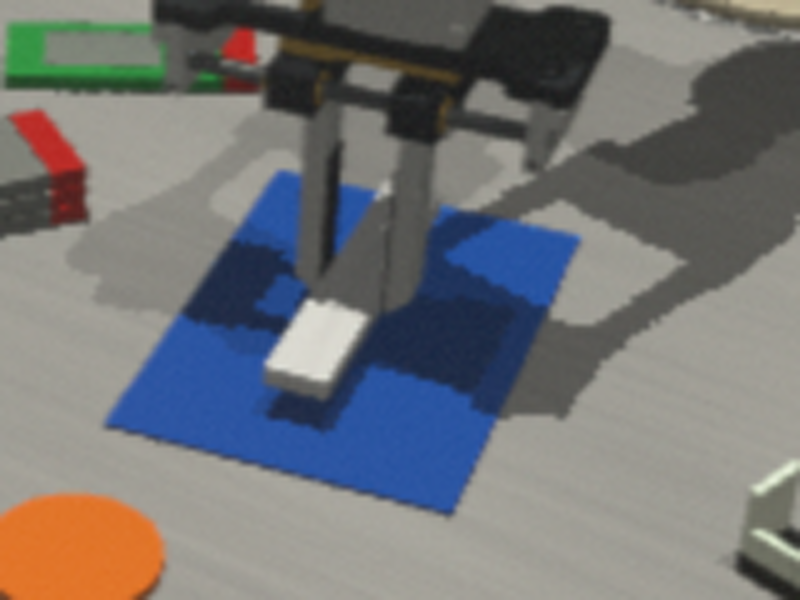

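The bar is lined up over the mat's middle. Lowering and releasing.

Call:
arm_command:
  commands:
    - [0,0,0.006,0,0,0]
    - [0,0,0.011,0,0,0]
    - [0,0,0.013,0,0,0]
    - [0,0,0.0145,0,0,0]
    - [0,0,0.0145,0,0,0]
    - [0,0,0.0145,0,0,0]
    - [0,0,0.0145,0,0,0]
    - [0,0,0.0145,0,0,0]
    - [0,0,0.0145,0,0,0]
    - [0,0,0.0145,0,0,0]

```text
time: 9.67
position: [477.8, -10.4, 20.2]
eef_rot: [0.995, 0.096, -0.001, -0.0]
wrist_force: [-1.6, 0.4, 5.9]
opening: 0.296
```

Call:
arm_command:
  commands:
    - [0,0,0,0,0,0]
    - [0,0,0,0,0,0]
    - [0,0,0,0,0,0]
    - [0,0,0,0,0,0]
    - [0,0,0,0,0,0]
    - [0,0,-0.01,0,0,0]
    - [0,0,-0.03,0,0,0]
    - [0,0,-0.06,0,0,0]
    - [0,0,-0.1,0,0,0]
    - [0,0,-0.14,0,0,0]
  jaw: 0.05

```text
time: 10.5
position: [476.8, -9.7, 160.0]
eef_rot: [0.995, 0.096, -0.002, -0.001]
wrist_force: [0.2, 0.3, 0.2]
opening: 0.53
```

```bash
python3 -c "
from h import *
a=np.radians(-33.3+90);w=np.array([514.1,-216.,0])+4*np.array([np.cos(np.radians(-33.3)),np.sin(np.radians(-33.3)),0]);print(w)
move(w+[0,0,90],(0,0,-1),(-np.cos(a),-np.sin(a),0))"
```

```text
[ 517.44322945 -218.19609127    0.        ]
shift m [2.000e-04 2.126e-01 6.940e-02] turn [-0.07  0.26 44.35] t 10.5 F [0.2 0.3 0.2] op 49.8 q [-0.17  0.18  1.8   0.    1.17  1.21] pos [476.8  -9.7 160. ]
```

Call:
arm_command:
  commands:
    - [0,0.012,0,0,0,5]
    - [0,0.036,0,0,0,10]
    - [0,0.066,0,0,0,15]
    - [0,0.096,0,0,0,20]
    - [0,0.126,0.01,0,0,25]
    - [0,0.156,0.02,0,0,30]
    - [0,0.182,0.035,0,0,35]
    - [0,0.2,0.05,0,0,40]
    - [0,0.21,0.06,0,0,43]
    - [0,0.2126,0.0694,0,0,44.3]
  jaw: 0.09

```text
time: 11.33
position: [519.0, -220.3, 88.6]
eef_rot: [0.958, -0.288, -0.001, -0.001]
wrist_force: [-0.3, 0.8, 0.4]
opening: 0.957
```

Call:
arm_command:
  commands:
    - [0,0,0,0,0,0]
    - [0,0,0,0,0,0]
    - [0,0,0,0,0,0]
    - [0,0,0.01,0,0,0]
    - [0,0,0.02,0,0,0]
    - [0,0,0.03,0,0,0]
    - [0,0,0.03,0,0,0]
    - [0,0,0.03,0,0,0]
    - [0,0,0.03,0,0,0]
    - [0,0,0.03,0,0,0]

```text
time: 12.17
position: [519.6, -219.3, 60.7]
eef_rot: [0.958, -0.286, 0.0, 0.0]
wrist_force: [0.6, 0.4, -0.6]
opening: 0.958
```

```bash
cat > m2.py <<'E'
from h import *
a=np.radians(-33.3+90);w=np.array([517.4,-218.2,0])
move(w+[0,0,20],(0,0,-1),(-np.cos(a),-np.sin(a),0))
T=grab_frame('top');S=grab_frame('scene');p=np.load('p0.npz');P=rect(-65,65,-29,29,30)
overlay(T,[world(p['pile'],P)],'pics/a1.png',(340,200,130,98));overlay(S,[world(p['pile'],P)],'pics/a2.png',(220,160,130,98))
cv2.imwrite('pics/d.png',np.hstack([cv2.resize(cv2.imread(p),(400,300)) for p in('pics/a1.png','pics/a2.png')]))
overlay(T,[world(p['mat'],rect(-110,110,-75,75,3))],'pics/d2.png',(220,210,160,160),500)
E
python3 m2.py
```

```text
shift m [-0.0024  0.0003  0.0407] turn [-0.01 -0.04  0.07] t 12.17 F [ 0.6  0.4 -0.6] op 90.0 q [-0.52  0.4   1.76  0.    0.98  1.63] pos [ 519.6 -219.3   60.7]
```

View pics/d.png

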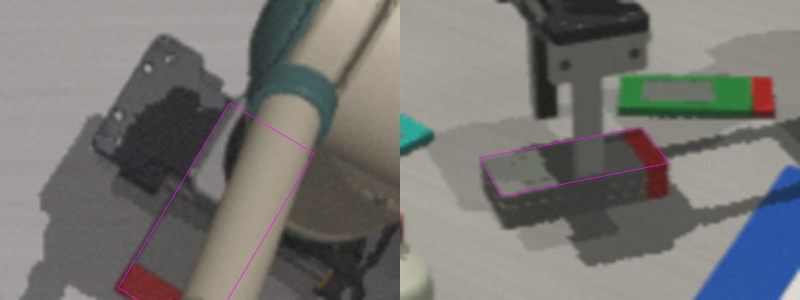

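View pics/d2.png

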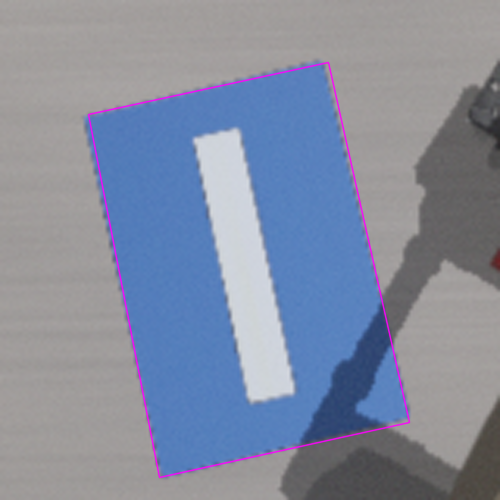

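The bar lies flat, well inside the mat. The gripper straddles the pile. Descending to fingertip height of about 3 mm.

Call:
arm_command:
  commands:
    - [-0.001,0.0003,0.005,0,0,0]
    - [-0.002,0.0003,0.014,0,0,0]
    - [-0.0024,0.0003,0.024,0,0,0]
    - [-0.0024,0.0003,0.033,0,0,0]
    - [-0.0024,0.0003,0.038,0,0,0]
    - [-0.0024,0.0003,0.0405,0,0,0]
    - [-0.0024,0.0003,0.0405,0,0,0]
    - [-0.0024,0.0003,0.0405,0,0,0]
    - [-0.0024,0.0003,0.0405,0,0,0]
    - [-0.0024,0.0003,0.0405,0,0,0]

```text
time: 13.1
position: [517.5, -218.3, 20.4]
eef_rot: [0.958, -0.286, 0.001, 0.0]
wrist_force: [0.3, -0.6, 0.2]
opening: 0.956
```

Call:
arm_command:
  commands:
    - [0,0,0,0,0,0]
    - [0,0,0,0,0,0]
    - [0,0,0,0,0,0]
    - [0,0,0,0,0,0]
    - [0,0,0,0,0,0]
    - [0,0,0,0,0,0]
    - [0,0,0,0,0,0]
    - [0,0,0,0,0,0]
    - [0,0,0,0,0,0]
    - [0,0,0,0,0,0]
  jaw: 0.05
  newtons: 16

```text
time: 13.93
position: [517.0, -218.1, 20.0]
eef_rot: [0.958, -0.286, 0.0, 0.0]
wrist_force: [-0.8, -0.8, 0.6]
opening: 0.62
```

Call:
arm_command:
  commands:
    - [0,0,0,0,0,0]
    - [0,0,-0.002,0,0,0]
    - [0,0,-0.006,0,0,0]
    - [0,0,-0.012,0,0,0]
    - [0,0,-0.02,0,0,0]
    - [0,0,-0.03,0,0,0]
    - [0,0,-0.04,0,0,0]
    - [0,0,-0.048,0,0,0]
    - [0,0,-0.05,0,0,0]
    - [0,0,-0.05,0,0,0]

```text
time: 14.77
position: [517.7, -218.4, 71.2]
eef_rot: [0.958, -0.286, 0.001, 0.0]
wrist_force: [0.3, 0.4, -2.6]
opening: 0.619
```

```bash
python3 -c "
from h import *
p=np.load('p0.npz');a=p['tray'][2];c=world(p['tray'],[[20,0,110]])[0];print(c)
move(c,(0,0,-1),(np.sin(a),-np.cos(a),0))
S=grab_frame('scene');overlay(S,[],'pics/e.png',(210,130,130,98))"
```

```text
[493.813609   239.33866778 110.        ]
shift m [-0.2708 -0.3698 -0.0393] turn [ 1.000e-02 -1.400e-01 -1.986e+01] t 14.77 F [ 0.3  0.4 -2.6] op 58.2 q [-0.52  0.38  1.76  0.    1.    1.63] pos [ 517.7 -218.4   71.2]
```

View pics/e.png

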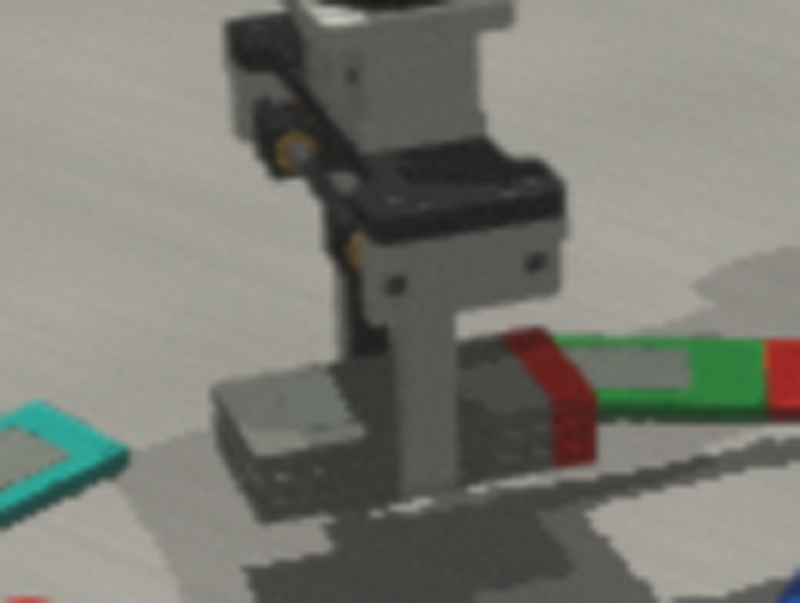

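All three packs are lifted together, with the grip at 58.2 mm. Carrying them smoothly to above the tray.

Call:
arm_command:
  commands:
    - [-0.003,-0.004,-0.005,0,0,0]
    - [-0.01,-0.013,-0.012,0,0,-1]
    - [-0.021,-0.028,-0.02,0,0,-2]
    - [-0.035,-0.048,-0.028,0,0,-3]
    - [-0.051,-0.07,-0.034,0,0,-4]
    - [-0.068,-0.093,-0.039,0,0,-5]
    - [-0.085,-0.116,-0.039,0,0,-6]
    - [-0.102,-0.139,-0.039,0,0,-7]
    - [-0.119,-0.162,-0.039,0,0,-8]
    - [-0.136,-0.185,-0.039,0,0,-9]

```text
time: 15.65
position: [503.7, 13.5, 109.3]
eef_rot: [0.978, -0.209, -0.0, -0.0]
wrist_force: [0.9, 1.0, -3.4]
opening: 0.618
```

```bash
python3 -c "
from h import *
p=np.load('p0.npz');a=p['tray'][2];c=world(p['tray'],[[20,0,110]])[0]
move(c,(0,0,-1),(np.sin(a),-np.cos(a),0))"
```

```text
shift m [-0.1013 -0.2021 -0.0006] turn [ -0.03   0.03 -10.75] t 15.65 F [ 0.9  1.  -3.4] op 58.1 q [-0.11  0.26  1.83  0.    1.05  1.88] pos [503.7  13.5 109.3]
```

Call:
arm_command:
  commands:
    - [-0.0105,-0.021,0,0,0,-1]
    - [-0.0215,-0.043,0,0,0,-2]
    - [-0.0325,-0.065,0,0,0,-3]
    - [-0.0435,-0.087,0,0,0,-4]
    - [-0.0555,-0.11,0,0,0,-5]
    - [-0.0665,-0.132,0,0,0,-6]
    - [-0.077,-0.153,0,0,0,-7.5]
    - [-0.086,-0.172,0,0,0,-9]
    - [-0.094,-0.188,0,0,0,-10]
    - [-0.099,-0.198,0,0,0,-10.5]

```text
time: 16.48
position: [494.5, 234.9, 109.2]
eef_rot: [0.993, -0.118, -0.0, -0.0]
wrist_force: [-0.9, -0.7, -3.4]
opening: 0.619
```

```bash
cat > m3.py <<'E'
from h import *
import sys
p=np.load('p0.npz');tray=p['tray'];a=tray[2];c=world(tray,[[20,0,110]])[0]
move(c,(0,0,-1),(np.sin(a),-np.cos(a),0))
T=grab_frame('top');S=grab_frame('scene')
overlay(T,[],'pics/f1.png',(90,200,170,128));overlay(S,[],'pics/f2.png',(390,170,150,113))
E
python3 m3.py
```

```text
shift m [-0.0017 -0.0042 -0.0008] turn [-0.05  0.05 -0.18] t 16.48 F [-0.9 -0.7 -3.4] op 58.1 q [0.32 0.32 1.74 0.   1.08 2.12] pos [494.5 234.9 109.2]
```

View pics/f1.png

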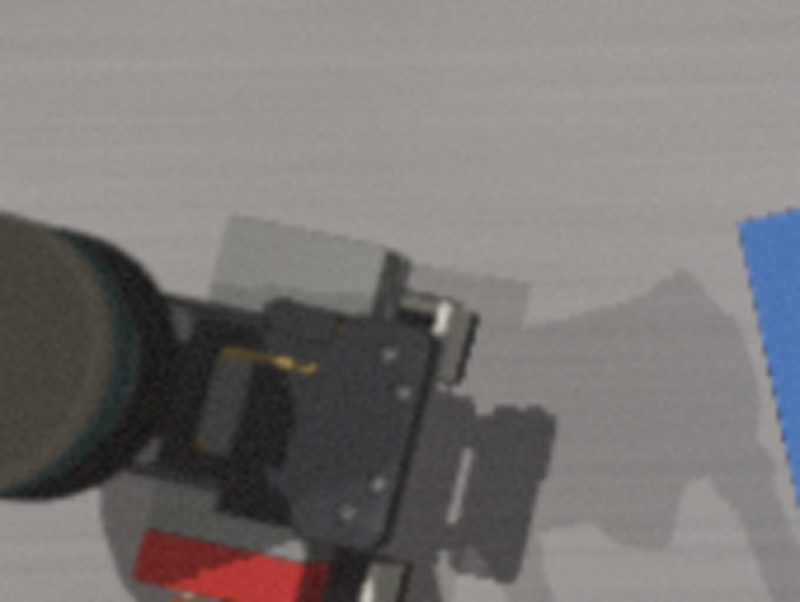

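View pics/f2.png

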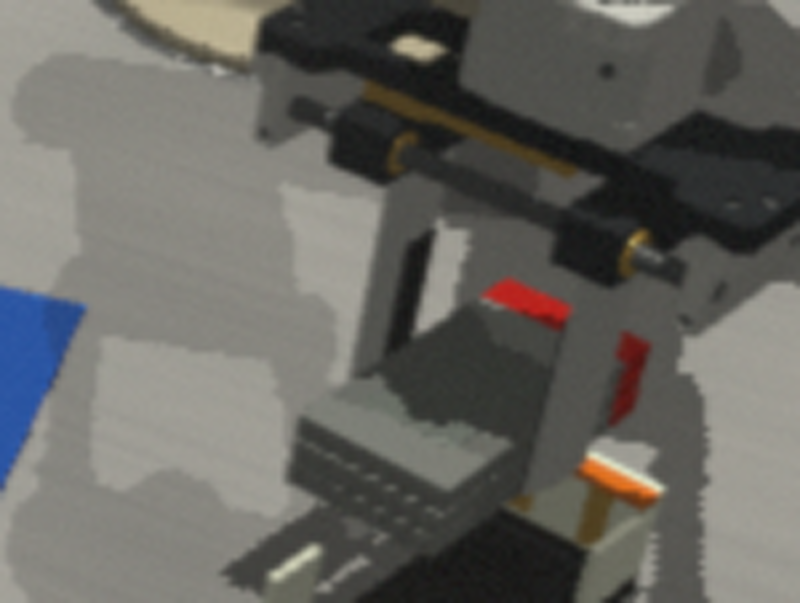

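```bash
cat > m4.py <<'E'
from h import *
p=np.load('p0.npz');tray=p['tray']
k=lambda L,x0,y0,s:[[x0+(u+.5)/s-.5,y0+(v+.5)/s-.5] for u,v in L]
T=grab_frame('top');S=grab_frame('scene');s=get_state();print(s['position'])
zt=s['position'][2]+10
pt=k([(230,213),(392,250),(147,527),(328,562)],90,200,800/170)
Lt=[[65,29,zt],[65,-29,zt],[-47,29,zt],[-47,-29,zt]]
ps=k([(298,415),(450,492),(483,300),(568,328)],390,170,800/150)
Ls=[[65,-29,zt],[65,29,zt],[-47,-29,zt],[-47,29,zt]]
for n,o in (("top",[(T,Lt,pt)]),("scene",[(S,Ls,ps)]),("both",[(T,Lt,pt),(S,Ls,ps)])):
    q,r=fit(o,(s['position'][0],s['position'][1],tray[2])); 
    R0=R.from_quat(s["eef_rot"]).as_matrix(); d=s['position'][:2]-q[:2]; c,n_=np.cos(q[2]),np.sin(q[2])
    print(n,q[:2].round(1),np.degrees(q[2]).round(2),"TCP in pile",round(c*d[0]+n_*d[1],1),round(-n_*d[0]+c*d[1],1),"rms",np.sqrt((r**2).mean()).round(2),"tool yaw",np.degrees(np.arctan2(R0[1,0],R0[0,0])).round(2))
P=[world(q,rect(-65,65,-29,29,zt)),world(q,rect(-65,-47,-29,29,zt))]
overlay(T,P,'pics/g1.png',(90,200,170,128));overlay(S,P,'pics/g2.png',(390,170,150,113))
cv2.imwrite('pics/g.png',np.hstack([cv2.resize(cv2.imread(p),(400,300)) for p in('pics/g1.png','pics/g2.png')]))
E
python3 m4.py
```

```text
[495.08840082 232.05577901 108.93023203]
top [490.4 231.8] -11.73 TCP in pile 4.6 1.2 rms 1.15 tool yaw -13.68
scene [490.2 232.1] -8.23 TCP in pile 4.9 0.7 rms 3.58 tool yaw -13.68
both [490.3 232. ] -10.31 TCP in pile 4.7 0.9 rms 2.77 tool yaw -13.68
```

View pics/g.png

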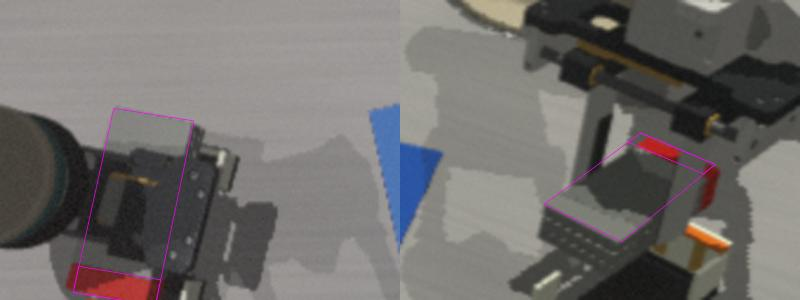

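```bash
python3 -c "
from h import *
T=grab_frame('top');S=grab_frame('scene');print(get_state()['position'])
overlay(T,[],'pics/h1.png',(105,235,80,60).__class__((105,235,80,105)),450);overlay(S,[],'pics/h2.png',(430,210,100,75))
print(get_state()['position'])
"
```

```text
[495.41321304 231.42646283 108.9461249 ]
[495.41321304 231.42646283 108.9461249 ]
```

View pics/h1.png

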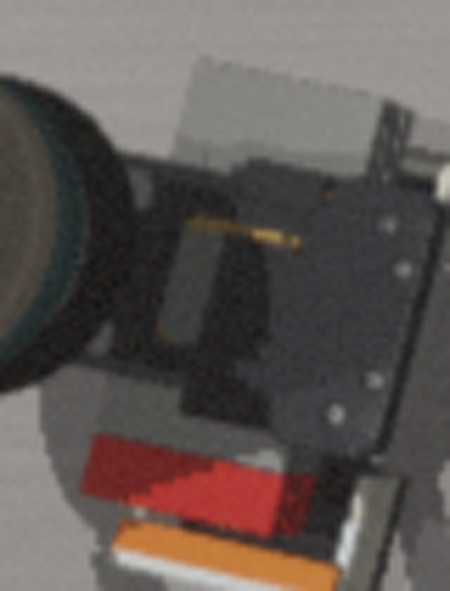

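View pics/h2.png

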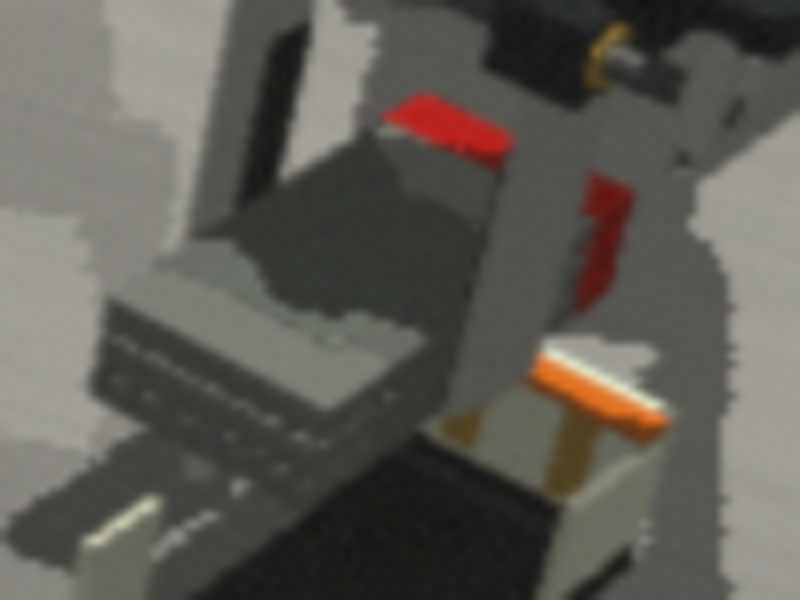

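```bash
cat > m5.py <<'E'
from h import *
p=np.load('p0.npz');tray=p['tray']
k=lambda L,x0,y0,s:[[x0+(u+.5)/s-.5,y0+(v+.5)/s-.5] for u,v in L]
T=grab_frame('top');S=grab_frame('scene');s=get_state();print(s['position'])
zt=118.9
pt=k([(200,55),(385,97),(97,433),(287,472),(82,492),(270,535)],105,235,5.625)
Lt=[[65,29,zt],[65,-29,zt],[-47,29,zt],[-47,-29,zt],[-65,29,zt],[-65,-29,zt]]
ps=k([(107,295),(325,410),(384,118),(420,94),(632,185)],430,210,8)
Ls=[[65,-29,zt],[65,29,zt],[-47,-29,zt],[-65,-29,zt],[-65,29,zt]]
for n,o in (("top",[(T,Lt,pt)]),("scene",[(S,Ls,ps)]),("both",[(T,Lt,pt),(S,Ls,ps)])):
    q,r=fit(o,(s['position'][0],s['position'][1],tray[2])); 
    R0=R.from_quat(s["eef_rot"]).as_matrix(); d=s['position'][:2]-q[:2]; c,n_=np.cos(q[2]),np.sin(q[2])
    print(n,q[:2].round(1),np.degrees(q[2]).round(2),"TCP in pile",round(c*d[0]+n_*d[1],1),round(-n_*d[0]+c*d[1],1),"rms",np.sqrt((r**2).mean()).round(2),"tool yaw",np.degrees(np.arctan2(R0[1,0],R0[0,0])).round(2))
P=[world(q,rect(-65,65,-29,29,zt)),world(q,rect(-65,-47,-29,29,zt)),world(q,rect(-65,65,-29,29,zt-30))]
overlay(T,P,'pics/g1.png',(105,235,80,105),450);overlay(S,P,'pics/g2.png',(430,210,100,75))
cv2.imwrite('pics/g.png',np.hstack([cv2.resize(cv2.imread(p),z) for p,z in(('pics/g1.png',(342,450)),('pics/g2.png',(450,450)))]))
E
python3 m5.py
```

```text
[495.65538887 231.37610862 109.01834097]
top [491.3 232.4] -13.26 TCP in pile 4.5 0.0 rms 0.3 tool yaw -13.8
scene [492.8 233.3] -13.46 TCP in pile 3.2 -1.2 rms 0.46 tool yaw -13.8
both [491.5 232.7] -13.3 TCP in pile 4.3 -0.3 rms 0.45 tool yaw -13.8
```

View pics/g.png

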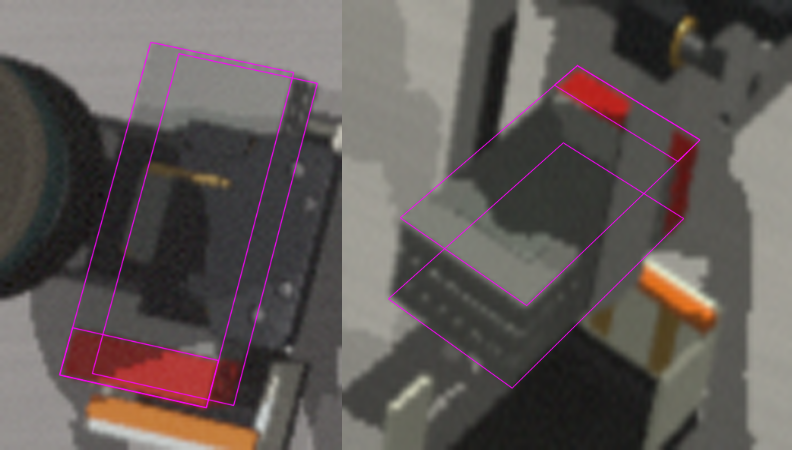

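The fit now lines up in both views. The TCP sits at x = +4.4, y ≈ 0 in the pile, and the pile yaw matches the tray. Next I'll plan the tilted entry in tray coordinates.

```bash
cat > plan.py <<'E'
from h import *
import sys
tray=np.load('p0.npz')['tray'] if True else 0
GX,H,YO=4.4,20.0,float(0)
YAWOFF=np.radians(-0.5)   # tool yaw minus pile yaw, as seen
DX=DY=0.0
try:
    exec(open('corr.py').read())
except FileNotFoundError: pass
def meas(n=4):
    ps=[];qs=[]
    for _ in range(n):
        s=get_state();ps.append(s['position']);qs.append(s['eef_rot']);grab_frame('top')
    return np.mean(ps,0),R.from_quat(qs).mean(),s
def tcp(th,Bx,Bz):
    t=np.radians(th);u=np.array([np.cos(t),0,np.sin(t)]);n=np.array([-np.sin(t),0,np.cos(t)])
    L=np.array([Bx,0,Bz])+(65+GX)*u+H*n+[DX,DY,0]
    a=tray[2]+YAWOFF*0; Rz=R.from_euler('z',tray[2]).as_matrix()
    w=np.r_[tray[:2],0]+Rz@L
    Ry=R.from_euler('z',tray[2]+YAWOFF).as_matrix()
    z=Ry@-n; y=Ry@np.array([0,-1.,0]); return w,R.from_matrix(np.c_[np.cross(y,z),y,z])
def inv(p,Rm):
    """current pile: theta, Bx, By, Bz in tray"""
    M=Rm.as_matrix();Rz=R.from_euler('z',tray[2]).as_matrix()
    n=-(Rz.T@M[:,2]); th=np.arctan2(-n[0],n[2]); u=np.array([np.cos(th),0,np.sin(th)])
    L=Rz.T@(p-np.r_[tray[:2],0])-[DX,DY,0]-(65+GX)*u-H*np.array([-np.sin(th),0,np.cos(th)])
    return np.degrees(th),L
def show(wps,n=4):
    p,Rm,s=meas(n)
    th,L=inv(p,Rm);print("t",round(s['time'],2),"F",s['wrist_force'].round(1),"op",round(s['opening']*94,1),"now th %.2f B %s"%(th,L.round(2)))
    for w in wps:
        q,Rt=tcp(*w); d=Rm.inv().apply(q-p)/1000; rv=(Rm.inv()*Rt).as_rotvec(degrees=True)
        print(w,"->",d.round(4).tolist(),rv.round(2).tolist())
if __name__=="__main__": show(eval(sys.argv[1]))
E
python3 plan.py "[(0,-46,85),(8.5,-47,60),(8.5,-48.3,30),(8.5,-48.3,13.6)]"
```

```text
t 17.03 F [-0.5  0.3 -4.3] op 58.0 now th -0.00 B [-45.72  -7.17  89.02]
(0, -46, 85) -> [-0.0003, -0.0072, 0.004] [0.01, 0.0, 0.07]
(8.5, -47, 60) -> [-0.0051, -0.0071, 0.019] [0.0, 8.5, 0.07]
(8.5, -48.3, 30) -> [-0.0064, -0.0071, 0.049] [0.0, 8.5, 0.07]
(8.5, -48.3, 13.6) -> [-0.0064, -0.0071, 0.0654] [0.0, 8.5, 0.07]
```

Call:
arm_command:
  commands:
    - [0,-0.001,0.001,0,1,0]
    - [-0.001,-0.003,0.004,0,2,0]
    - [-0.002,-0.005,0.008,0,3.5,0]
    - [-0.003,-0.0065,0.013,0,5,0]
    - [-0.004,-0.0071,0.019,0,6.5,0]
    - [-0.005,-0.0071,0.024,0,7.5,0]
    - [-0.0055,-0.0071,0.027,0,8.2,0]
    - [-0.006,-0.0071,0.029,0,8.5,0]
    - [-0.006,-0.0071,0.029,0,8.5,0]
    - [-0.006,-0.0071,0.029,0,8.5,0]

```text
time: 17.92
position: [491.7, 240.8, 80.1]
eef_rot: [0.99, -0.119, 0.074, 0.009]
wrist_force: [-0.4, -0.5, -3.2]
opening: 0.618
```

```bash
python3 plan.py "[(8.5,-48.3,30),(8.5,-48.3,13.6)]"; cat > look.py <<'E'
from plan import *
import sys
T=grab_frame('top');S=grab_frame('scene');s=get_state()
th,L=inv(s['position'],R.from_quat(s['eef_rot']));t=np.radians(th)
def pile(z,x0,x1,w=29):
    u=np.array([np.cos(t),0,np.sin(t)]);n=np.array([-np.sin(t),0,np.cos(t)])
    A=np.array([L+[DX,DY,0]+(x+65)*u+z*n+[0,y,0] for x,y in((x1,w),(x1,-w),(x0,-w),(x0,w))])
    return world(tray,A)
P=[pile(30,-65,65),pile(30,-65,-47),pile(0,-65,65),world(tray,rect(-68,-58,-35.5,35.5,49)),world(tray,rect(-72,-30,-35.5,-31.5,40)),world(tray,rect(-72,-30,31.5,35.5,40)),world(tray,rect(44,72,-35.5,-31.5,40)),world(tray,rect(44,72,31.5,35.5,40)),world(tray,rect(68,72,-35.5,35.5,22))]
if len(sys.argv)>2: P=[]
overlay(T,P,'pics/g1.png',(105,245,88,105),400);overlay(S,P,'pics/g2.png',(430,220,90,108),400)
cv2.imwrite(sys.argv[1],np.hstack([cv2.resize(cv2.imread(p),(400,480)) for p in('pics/g1.png','pics/g2.png')]))
E
python3 look.py pics/i1.png
```

```text
t 18.07 F [ 0.3 -0.4 -2.9] op 58.3 now th 8.54 B [-47.71   1.03  50.22]
(8.5, -48.3, 30) -> [-0.0036, 0.001, 0.02] [-0.05, -0.04, 0.13]
(8.5, -48.3, 13.6) -> [-0.006, 0.0011, 0.0362] [-0.05, -0.04, 0.13]
```

View pics/i1.png

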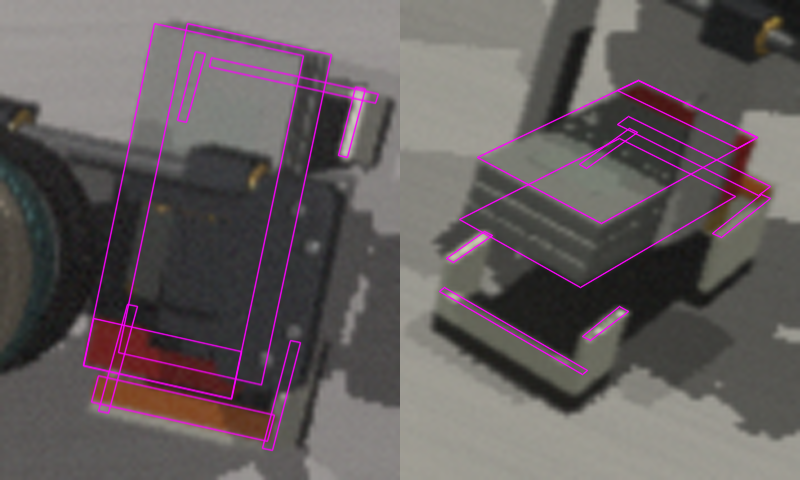

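The prediction overlays the pile and tray well in both views. Descending.

Call:
arm_command:
  commands:
    - [-0.001,0.0005,0.003,0,0,0]
    - [-0.002,0.001,0.007,0,0,0]
    - [-0.003,0.001,0.012,0,0,0.1]
    - [-0.0036,0.001,0.016,0,0,0.1]
    - [-0.0036,0.001,0.019,0,0,0.1]
    - [-0.0036,0.001,0.02,0,0,0.1]
    - [-0.0036,0.001,0.02,0,0,0.1]
    - [-0.0036,0.001,0.02,0,0,0.1]
    - [-0.0036,0.001,0.02,0,0,0.1]
    - [-0.0036,0.001,0.02,0,0,0.1]

```text
time: 19.05
position: [490.9, 240.0, 59.9]
eef_rot: [0.99, -0.12, 0.074, 0.009]
wrist_force: [0.5, -0.6, -3.9]
opening: 0.622
```

```bash
python3 plan.py "[(8.5,-48.3,13.6),(8.5,-62.1,11.5)]";python3 look.py pics/i2.png; python3 look.py pics/i3.png raw
```

```text
t 19.2 F [-0.3 -0.3 -4. ] op 58.0 now th 8.53 B [-48.67  -0.07  29.84]
(8.5, -48.3, 13.6) -> [-0.002, -0.0001, 0.0161] [-0.04, -0.03, 0.04]
(8.5, -62.1, 11.5) -> [-0.016, 0.0, 0.0162] [-0.04, -0.03, 0.04]
```

View pics/i2.png

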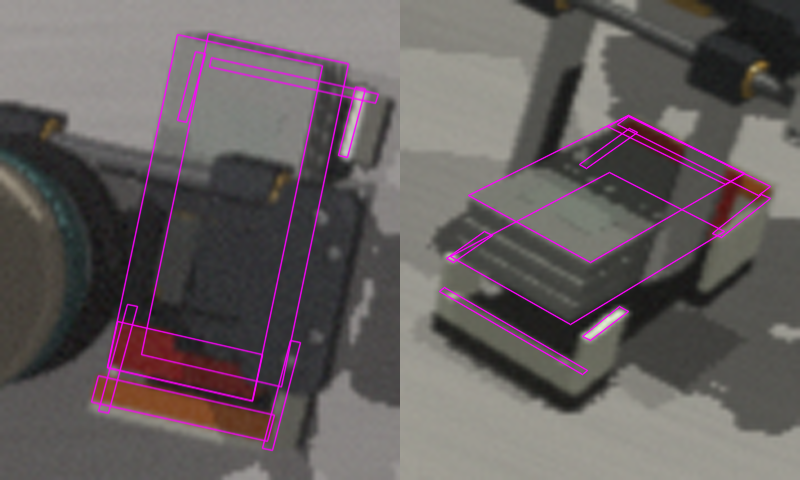

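View pics/i3.png

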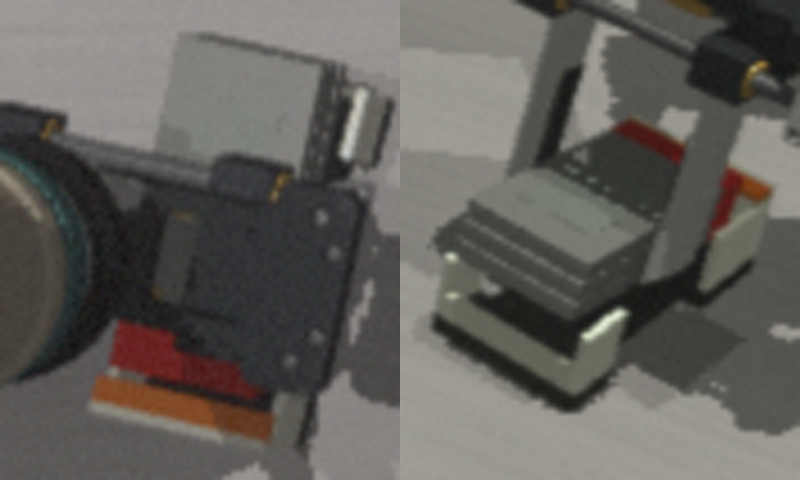

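No contact so far: the red end is already between the side walls and the forces show only the pile's weight. Going on down, then sliding in under the lip.

Call:
arm_command:
  commands:
    - [-0.0003,0,0.002,0,0,0]
    - [-0.0006,0,0.005,0,0,0]
    - [-0.001,0,0.008,0,0,0]
    - [-0.0014,0,0.011,0,0,0]
    - [-0.0017,0,0.0135,0,0,0]
    - [-0.0019,0,0.0152,0,0,0]
    - [-0.002,0,0.016,0,0,0]
    - [-0.002,0,0.016,0,0,0]
    - [-0.002,0,0.016,0,0,0]
    - [-0.002,0,0.016,0,0,0]

```text
time: 20.28
position: [491.2, 239.9, 43.7]
eef_rot: [0.99, -0.12, 0.074, 0.009]
wrist_force: [-0.2, 0.2, -4.3]
opening: 0.617
```

```bash
python3 plan.py "[(8.5,-48.3,13.6),(8.5,-56,12.5),(8.5,-62.1,11.5)]"
```

```text
t 20.43 F [ 0.7 -0.  -3.9] op 58.4 now th 8.52 B [-48.33  -0.1   13.65]
(8.5, -48.3, 13.6) -> [0.0, -0.0001, 0.0001] [-0.04, -0.02, 0.04]
(8.5, -56, 12.5) -> [-0.0077, -0.0, 0.0] [-0.04, -0.02, 0.04]
(8.5, -62.1, 11.5) -> [-0.0139, 0.0, 0.0001] [-0.04, -0.02, 0.04]
```

Call:
arm_command:
  commands:
    - [-0.001,0,0,0,0,0]
    - [-0.0025,0,0,0,0,0]
    - [-0.004,0,0,0,0,0]
    - [-0.0055,0,0,0,0,0]
    - [-0.007,0,0,0,0,0]
    - [-0.0085,0,0,0,0,0]
    - [-0.01,0,0,0,0,0]
    - [-0.011,0,0,0,0,0]
    - [-0.012,0,0,0,0,0]
    - [-0.012,0,0,0,0,0]

```text
time: 21.32
position: [479.3, 242.7, 41.7]
eef_rot: [0.99, -0.12, 0.073, 0.009]
wrist_force: [-0.5, -0.2, -3.2]
opening: 0.621
```

```bash
python3 plan.py "[(8.5,-62.1,11.5),(6,-63.1,11),(3,-64.2,10.7),(0,-65,10.4)]"; python3 look.py pics/j.png
```

```text
t 21.47 F [-0.2 -0.1 -3.7] op 58.3 now th 8.50 B [-60.38  -0.08  11.73]
(8.5, -62.1, 11.5) -> [-0.0017, -0.0001, -0.0] [-0.03, -0.0, 0.05]
(6, -63.1, 11) -> [-0.002, -0.0001, 0.0034] [-0.02, -2.5, 0.05]
(3, -64.2, 10.7) -> [-0.0023, -0.0001, 0.0072] [-0.02, -5.5, 0.05]
(0, -65, 10.4) -> [-0.0026, -0.0001, 0.0111] [-0.02, -8.5, 0.05]
```

View pics/j.png

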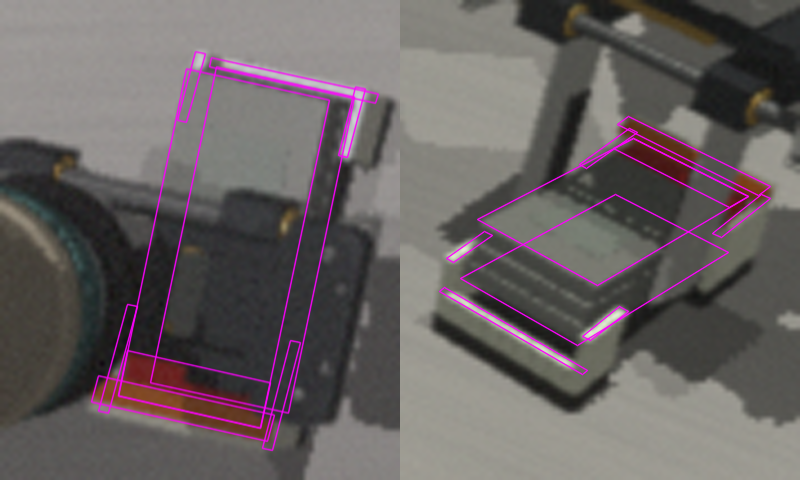

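The red end is under the lip and no contact forces show. Finishing the slide and starting to let the other end down.

Call:
arm_command:
  commands:
    - [-0.0005,0,0,0,0,0]
    - [-0.001,0,0,0,0,0]
    - [-0.0014,0,0.0006,0,-0.5,0]
    - [-0.0017,0,0.0013,0,-1,0]
    - [-0.0018,0,0.0021,0,-1.5,0]
    - [-0.0019,0,0.0028,0,-2,0]
    - [-0.002,0,0.0034,0,-2.5,0]
    - [-0.002,0,0.0034,0,-2.5,0]
    - [-0.002,0,0.0034,0,-2.5,0]
    - [-0.002,0,0.0034,0,-2.5,0]

```text
time: 22.45
position: [478.1, 242.9, 38.1]
eef_rot: [0.991, -0.12, 0.052, 0.006]
wrist_force: [-0.9, 0.8, -4.0]
opening: 0.613
```

```bash
python3 plan.py "[(6,-63.1,11),(3,-64.2,10.7),(0,-65,10.4)]"
```

```text
t 22.6 F [ 0.4 -0.1 -3.5] op 58.0 now th 6.00 B [-63.12  -0.13  10.94]
(6, -63.1, 11) -> [0.0, -0.0001, -0.0001] [-0.02, 0.0, 0.04]
(3, -64.2, 10.7) -> [-0.0001, -0.0001, 0.0038] [-0.02, -3.0, 0.04]
(0, -65, 10.4) -> [-0.0002, -0.0001, 0.0077] [-0.02, -6.0, 0.04]
```

Call:
arm_command:
  commands:
    - [0,0,0.0005,0,-0.4,0]
    - [0,0,0.001,0,-0.8,0]
    - [0,0,0.0016,0,-1.3,0]
    - [-0.0001,0,0.0022,0,-1.8,0]
    - [-0.0001,0,0.0028,0,-2.2,0]
    - [-0.0001,0,0.0033,0,-2.6,0]
    - [-0.0001,0,0.0038,0,-3,0]
    - [-0.0001,0,0.0038,0,-3,0]
    - [-0.0001,0,0.0038,0,-3,0]
    - [-0.0001,0,0.0038,0,-3,0]

```text
time: 23.48
position: [478.4, 242.9, 34.3]
eef_rot: [0.992, -0.12, 0.026, 0.003]
wrist_force: [-1.3, -0.5, -3.8]
opening: 0.613
```

```bash
python3 plan.py "[(3,-64.2,10.7),(0,-65,10.4)]"
```

```text
t 23.63 F [ 0.2  0.8 -3. ] op 58.4 now th 3.00 B [-64.16  -0.12  10.72]
(3, -64.2, 10.7) -> [-0.0, -0.0001, 0.0] [-0.02, 0.0, 0.05]
(0, -65, 10.4) -> [0.0001, -0.0001, 0.0039] [-0.02, -3.0, 0.05]
```

Call:
arm_command:
  commands:
    - [0,0,0.0005,0,-0.4,0]
    - [0,0,0.001,0,-0.8,0]
    - [0,0,0.0016,0,-1.3,0]
    - [0,0,0.0022,0,-1.8,0]
    - [0,0,0.0028,0,-2.2,0]
    - [0,0,0.0033,0,-2.6,0]
    - [0,0,0.0038,0,-3,0]
    - [0,0,0.0038,0,-3,0]
    - [0,0,0.0038,0,-3,0]
    - [0,0,0.0038,0,-3,0]

```text
time: 24.52
position: [478.5, 242.8, 30.5]
eef_rot: [0.993, -0.12, -0.0, -0.0]
wrist_force: [0.7, 0.5, -4.0]
opening: 0.618
```

```bash
python3 plan.py "[(0,-65,10.4),(0,-65,9.8)]";  python3 look.py pics/k.png
```

```text
t 24.67 F [ 0.5 -0.5 -4.2] op 58.4 now th -0.00 B [-65.11  -0.12  10.54]
(0, -65, 10.4) -> [0.0001, -0.0001, 0.0001] [-0.02, 0.0, 0.05]
(0, -65, 9.8) -> [0.0001, -0.0001, 0.0007] [-0.02, 0.0, 0.05]
```

View pics/k.png

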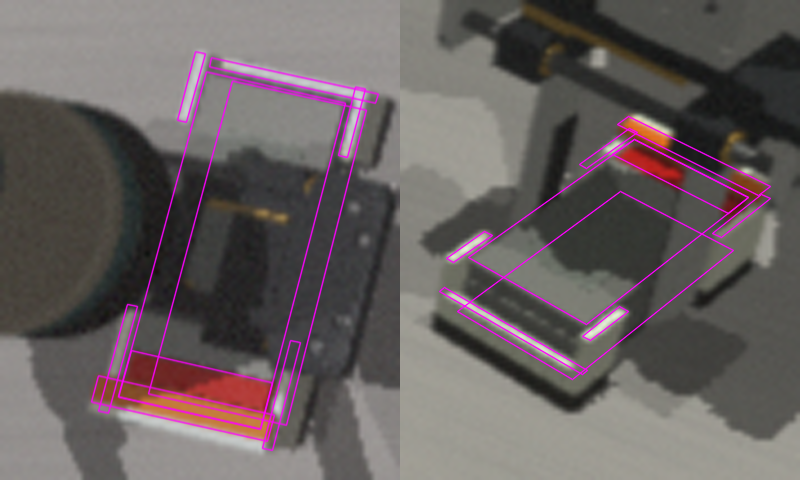

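The pile lies level inside the tray and still carries its full weight, about 0.5 mm above the floor. Touching down, then releasing slowly.

Call:
arm_command:
  commands:
    - [0,0,0.0002,0,0,0]
    - [0,0,0.0004,0,0,0]
    - [0,0,0.0006,0,0,0]
    - [0,0,0.0006,0,0,0]
    - [0,0,0.0006,0,0,0]
    - [0,0,0.0006,0,0,0]
    - [0,0,0.0006,0,0,0]
    - [0,0,0.0006,0,0,0]
    - [0,0,0.0006,0,0,0]
    - [0,0,0.0006,0,0,0]

```text
time: 25.65
position: [478.6, 242.9, 30.0]
eef_rot: [0.993, -0.12, 0.0, -0.0]
wrist_force: [0.4, 0.5, -1.3]
opening: 0.621
```

Call:
arm_command:
  commands:
    - [0,0,0,0,0,0]
    - [0,0,0,0,0,0]
    - [0,0,0,0,0,0]
    - [0,0,0,0,0,0]
    - [0,0,0,0,0,0]
    - [0,0,0,0,0,0]
    - [0,0,0,0,0,0]
    - [0,0,0,0,0,0]
    - [0,0,0,0,0,0]
    - [0,0,0,0,0,0]
  jaw: 0.08

```text
time: 26.48
position: [478.6, 242.9, 29.9]
eef_rot: [0.993, -0.12, 0.0, -0.0]
wrist_force: [0.0, -0.0, -0.0]
opening: 0.85
```

Call:
arm_command:
  commands:
    - [0,0,-0.003,0,0,0]
    - [0,0,-0.01,0,0,0]
    - [0,0,-0.02,0,0,0]
    - [0,0,-0.035,0,0,0]
    - [0,0,-0.055,0,0,0]
    - [0,0,-0.08,0,0,0]
    - [0,0,-0.11,0,0,0]
    - [0,0,-0.14,0,0,0]
    - [0,0,-0.16,0,0,0]
    - [0,0,-0.17,0,0,0]

```text
time: 27.32
position: [480.2, 243.4, 204.3]
eef_rot: [0.993, -0.12, 0.003, -0.002]
wrist_force: [-0.3, -0.6, 0.1]
opening: 0.853
```

Call:
arm_command:
  commands:
    - [-0.02,0.02,0,0,0,0]
    - [-0.04,0.05,0,0,0,0]
    - [-0.06,0.08,0,0,0,0]
    - [-0.08,0.11,0,0,0,0]
    - [-0.1,0.14,0,0,0,0]
    - [-0.12,0.17,0,0,0,0]
    - [-0.13,0.19,0,0,0,0]
    - [-0.14,0.2,0,0,0,0]
    - [-0.14,0.2,0,0,0,0]
    - [-0.14,0.2,0,0,0,0]

```text
time: 28.15
position: [295.3, 82.3, 200.2]
eef_rot: [0.993, -0.121, 0.001, -0.001]
wrist_force: [-0.1, -0.2, 0.4]
opening: 0.846
```

```bash
python3 - <<'E'
from h import *
t=np.load('p0.npz')['tray'];T=grab_frame('top');S=grab_frame('scene')
P=[world(t,rect(-65,65,-29,29,40))]
overlay(T,[],'pics/l1.png',(105,245,88,105),400);overlay(S,[],'pics/l2.png',(430,220,90,108),400)
cv2.imwrite('pics/l.png',np.hstack([cv2.resize(cv2.imread(p),(400,480)) for p in('pics/l1.png','pics/l2.png')]))
cv2.imwrite('pics/l3.png',T['color'][:,:,::-1])
E
```

```text
(no output)
```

View pics/l.png

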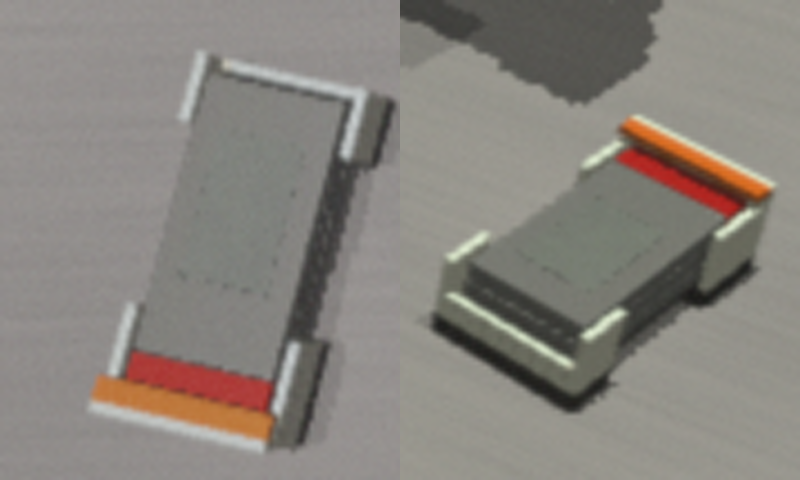

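View pics/l3.png

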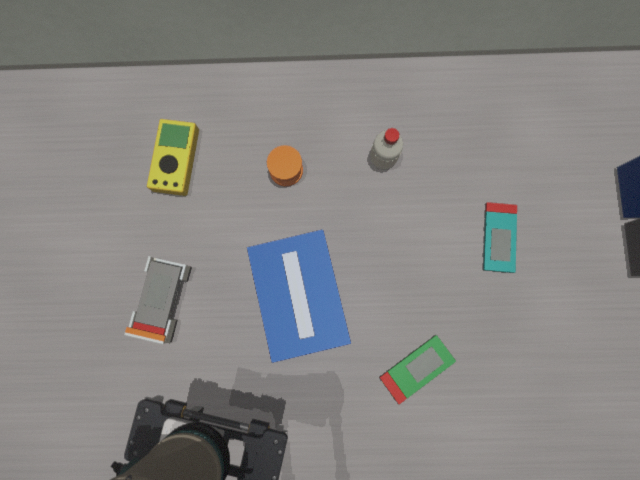

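The pile sits in the tray with its red end under the lip. The bar is on the mat and the bystanders haven't moved. One last numeric check of the seated pile.

```bash
python3 - <<'E'
from h import *
t=np.load('p0.npz')['tray'];T=grab_frame('top');S=grab_frame('scene')
P=[world(t,rect(-47,65,-29,29,40))]
overlay(T,P,'pics/n1.png',(105,245,88,105),400);overlay(S,P,'pics/n2.png',(430,220,90,108),400)
cv2.imwrite('pics/n.png',np.hstack([cv2.resize(cv2.imread(p),(400,480)) for p in('pics/n1.png','pics/n2.png')]))
E
```

```text
(no output)
```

View pics/n.png

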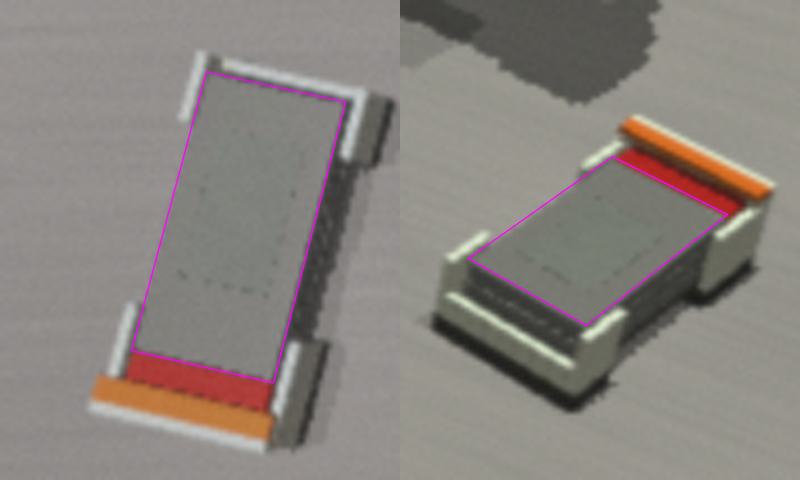

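The top face matches a fully seated pile at tray (0, 0) and height 40 mm, to about 1 mm in both views. Handing in.

```bash
python3 -c "
from bench import order,get_state
print(get_state()['time']);order.job_done()"
```

```text
28.35
the job is handed in; nothing more can be done
```

The job is handed in at 28.4 s, with the bar on the mat and all three packs loaded in the tray.

- **Bar:** I set it back on the tray walls once to regrip it higher. It was then lowered, not dropped, onto the middle of the blue mat. The contact force was about 6 N, and a later picture shows it flat and inside the mat's edges.
- **Packs:** I lifted the three together at 16 N. They went in tilted 8.5°, red end first under the lip, and the other end was then let down in steps. No contact force stood out above the pile's own weight of about 4 N.
- **Last checks:** With the gripper clear of everything, the top face matches a fully seated pile (x = 0, y = 0, top at 40 mm) to about 1 mm in both camera views. The red ends are under the lip. The bottle, meter, spool and the green and turquoise look-alikes show no movement from the start.
- **Disagreements:** The two cameras differed by 1–2 mm on positions, which is within their calibration. I worked mainly from the top view for both the pile and the tray. My first tray fit had a pixel-offset mistake that the overlay exposed, and I fixed it before moving the arm.

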